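# Close up a stack of rivet trays in the smithy

### The job

Stack the blue rivet tray on the grey tray that is screwed to the bench, then put the red lid on the blue tray. Each clipped yellow corner must stand above the clipped corner below, so that every skirt drops fully down over the bar frame beneath it. Leave the green lid, a mirror image that does not fit, where it lies, and let go of the finished stack.

Things in the scene. Friction and masses are not known exactly. Their poses are not given: they have to be found in the camera images.
- bottom_tray: Grey tray screwed to the bench: 110 (x) x 60 (y) mm; only the +x +y corner clipped at 45 deg (24 mm legs, yellow). Origin: centre of underside, z up. Body 40 mm high; on it a round-bar frame 22 mm high, set in 5 mm, upright for 7 mm, then tapering to 14 mm set-in: steers a skirt in from 8 mm or 8 deg off. A piece fully home has its underside 40 mm above this origin. 3 mm ears at its x ends.
- blue_tray_mid (a point): Loose blue tray, 0.3 kg; point: its centre, 31 mm above its underside. Outline, axes and yellow clipped corner (+x +y) as the grey tray. Body 40 mm high, flat upright sides to grip across the 60 mm (y) width; its lowest 24 mm is a hollow skirt, walls 3 mm; same 22 mm bar frame on top, 62 mm overall. Fully home, this point is 71 mm above the grey tray's origin.
- red_lid_mid (a point): Loose red lid, 0.2 kg; point: its centre, 25 mm above its underside. Outline, axes and yellow clipped corner (+x +y) as the grey tray. Body 40 mm high, flat upright sides 60 mm apart in y; its lowest 24 mm is a hollow skirt, walls 3 mm; raised panel 66 x 34 x 10 mm on top, 50 mm overall. Fully home, this point is 34 mm above the blue tray's point, 105 mm above the grey tray's origin.
- green_lid_mid (a point): Loose green lid, a bystander to leave alone: like the red lid but mirrored, its yellow clipped corner at +x -y. Point: its centre, 25 mm above its underside. A hammer and a steel bowl also lie about.

How it is judged:
By the outcome, as a careful person would: the job done as asked, in the order asked, and still so for the second after the job is handed in, with the robot touching nothing.
It also fails if it takes over 58 s, if anything falls off the work surface, if the arm or the gripper's body presses on something with over 40 N, if the wrist force passes 120 N, or if a joint passes its speed limit or range.

### The arm

A 6-joint arm with a two-finger parallel gripper is mounted at the origin on the work surface. World frame = base frame: x ahead of the robot, y to its left, z up, the work surface at z = 0. Lengths are in mm, angles in rad, forces in N, time in s.
With the tool pointing down it reaches from about 350 to 775 mm from the base axis. Payload 7.3 kg.
Tool frame: the origin (TCP) lies on the centre line of the jaws, within the pads' length; the fingertips stand bot.tip_reach ahead of it and the grasp point (between the pads) lies 6 mm ahead of it (bot.tip_reach is the distance from the TCP to the fingertips, in mm); z points along the fingers, y is the direction in which the jaws open and shut (so a half turn about z gives the same grasp; the last joint's range is limited). The gripper opens to 92 mm and grips with 3 to 60 N. Pads are 19 mm wide; open, the fingers measure 130 mm over their backs; the gripper's body (75 mm by 190 mm) begins 47 mm behind the grasp point.
Start: joints at [-1.493, 0.342, 1.524, -0, 1.275, -0.146], TCP at [116.538, -511.919, 251.741] pointing down, gripper open.
Joint ranges: [-2.53, 2.53], [-0.77, 2.02], [0.04, 2.7], [-1, 4.14], [0.28, 2.66], [-3.11, 3.11]. Speed limits (rad/s): [2.57, 2.57, 3.14, 3.14, 3.14, 3.14].

### API

Orientations are given as [roll, pitch, yaw] about the fixed x, y, z axes, in that order (R = Rz(yaw) Ry(pitch) Rx(roll)).
In Python, from plant import bot gives the robot as it stands.
- The arm moves only by the tool step_arm, never from a script. Its argument "deltas" is a list of rows, each a list of 6 numbers: the shift along the tool's x, y, z in mm, then the turn, a rotation vector about the tool's x, y, z in rad. A call has 1 to 5 rows; each row is the pose to reach, as a shift and turn from the pose commanded when the call began, along the tool's axes at that moment; what a row does not reach only later rows make up. A row lasts 1/12 s, in which the tool goes at most 41.7 mm and 7.16 degrees, less where a joint would pass 70% of its speed; a pose out of reach is approached as far as the arm can. A call with a gripper value outside its range is refused whole. "fingers" is the finger opening in mm, from 0 to 91.8, set as the call begins (left out, the last holds). The fingers move at their own pace and stop on an object; the grip force is fixed at half the most. Time passes only in rows, so rows that repeat a pose let the fingers close. It gives the time, the measured TCP pose, the force and the opening at its end, in the units of the state.
- bot.get_obs(): the state, without advancing time (a new reading comes with each control period).
- bot.capture(name): name is "side" or "top" or "wrist"; returns a dict with "color" (384x512x3 uint8, red, green, blue), "fx", "fy", "cx", "cy" (pixels), "k1" (the pictures are not rectified: a ray, as slopes to the right and down, at radius r is drawn at 1 + k1 r^2 times it, then the intrinsics apply), "R" (3x3) and "t" (3): a world point X has camera coordinates R X + t. Camera axes: x right, y down, z forward; pixel columns grow to the right and rows downward; lengths in mm; the calibration is good to about 2 mm. A picture is of the moment at which its call begins. There is no depth.
- bot.close_job(): hands the job in, once; it reports no verdict.
Trained networks look in a picture, given as the dict that the camera call returned (one of the last four; its "shot" number tells which), for a name from the list of things; names that differ only in an ending like _2 or _b are one class to them, and where a whole thing is asked for, a point or a joint stands for the part that bears it (a point fixed in the world has none). Each returns a list of dicts, best first, with "p" (0 to 1); they miss things now and then, are a little off and sometimes report something else, mostly with a low value. They report only what shows in the picture. A call takes as long as a camera call.
- bot.boxes_of(query, picture): "rect" ([centre column, centre row, width, height] in pixels, round what is visible of it).
The state is a dict: "time": time; "joint_positions": joint angles; "dq": joint speeds; "tau": joint torques, N m; "tool_pos": TCP position; "tcp_rot": TCP orientation; "contact_force": force on the tool from outside, world axes, zero at the start; "moment": the same for the moment, N m; "grip_width": finger opening in mm.
Only numpy, scipy, OpenCV 4.12 (cv2) and the standard library are available. Lean on these libraries where they do the work, as an engineer would, in place of code of your own. Each camera call takes 0.05 s, during which the arm holds its last target. There are 200 camera calls.

## Working session

There is one attempt and no reset: what is moved stays moved. The work goes in short steps, Python scripts to look and compute and a tool call to move; the robot and the scene stay as the last step left them, time stands still between calls to the robot, and variables do not carry over. Pictures are saved under pics/ and viewed, about 8 in all and at most 12, crops included, and the job is handed in when it is done.

Besides the shell and the picture viewer there is one more tool, called after "Request:" as name(argument=value, ...) on one line, values as JSON. step_arm: Moves the arm, as the interface text tells. Its arguments: {"type":"object","properties":{"deltas":{"type":"array"},"fingers":{"type":"number"}},"required":["deltas"]}

```bash
ls; mkdir -p pics; python3 - <<'E'
from plant import bot
import cv2,numpy as np
o=bot.get_obs();print(o['time'],o['tool_pos'],o['tcp_rot'],o['grip_width'],bot.tip_reach)
for n in ("side","top"):
    p=bot.capture(n);cv2.imwrite(f"pics/{n}0.png",p["color"][:,:,::-1])
    print(n,p['fx'],p['k1'],np.round(p['R'],3).tolist(),np.round(p['t'],1))
    for q in ("bottom_tray","blue_tray_mid","red_lid_mid","green_lid_mid"):
        print(q,[(np.round(d['rect'],1).tolist(),round(d['p'],2)) for d in bot.boxes_of(q,p)[:3]])
a=cv2.imread("pics/side0.png");b=cv2.imread("pics/top0.png")
cv2.imwrite("pics/both0.png",np.vstack([a,b])[:, :])
E
```

```text
pics
0.0 [ 116.5198578  -511.51721561  251.03187966] [-3.14001168e+00 -2.51003809e-04  2.23837300e-01] 91.92876948270406 25.0
side 360.7712553243117 -0.10165037832566952 [[-0.98, -0.199, 0.004], [-0.116, 0.554, -0.824], [0.162, -0.808, -0.566]] [517.9 107.6 668.7]
bottom_tray [([279.5, 198.8, 70.6, 45.8], 0.94)]
blue_tray_mid [([309.8, 143.8, 47.7, 32.8], 0.68)]
red_lid_mid [([241.0, 314.5, 78.4, 61.8], 0.81)]
green_lid_mid [([246.7, 136.6, 39.0, 29.3], 0.64)]
top 406.6660050269544 0.03128043601190558 [[-0.076, -0.997, 0.005], [-0.976, 0.073, -0.207], [0.206, -0.021, -0.978]] [ 22.9 530.1 880.1]
bottom_tray [([259.5, 217.1, 32.7, 58.1], 0.58), ([371.9, 153.1, 59.1, 44.0], 0.41)]
blue_tray_mid []
red_lid_mid [([139.5, 219.1, 35.2, 49.8], 0.82), ([381.9, 225.2, 44.5, 53.5], 0.26)]
green_lid_mid [([371.6, 153.8, 55.9, 40.3], 0.87)]
```

```bash
python3 - <<'E'
import cv2
for n in("side","top"):
    cv2.imwrite(f"pics/{n}0b.png",cv2.resize(cv2.imread(f"pics/{n}0.png"),(800,600),interpolation=cv2.INTER_CUBIC))
E
```

```text
(no output)
```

View pics/side0b.png

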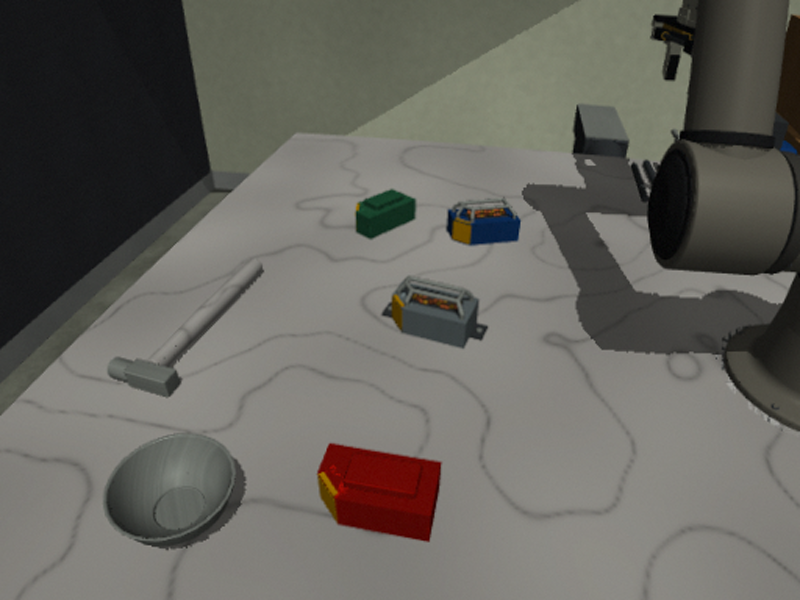

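View pics/top0b.png

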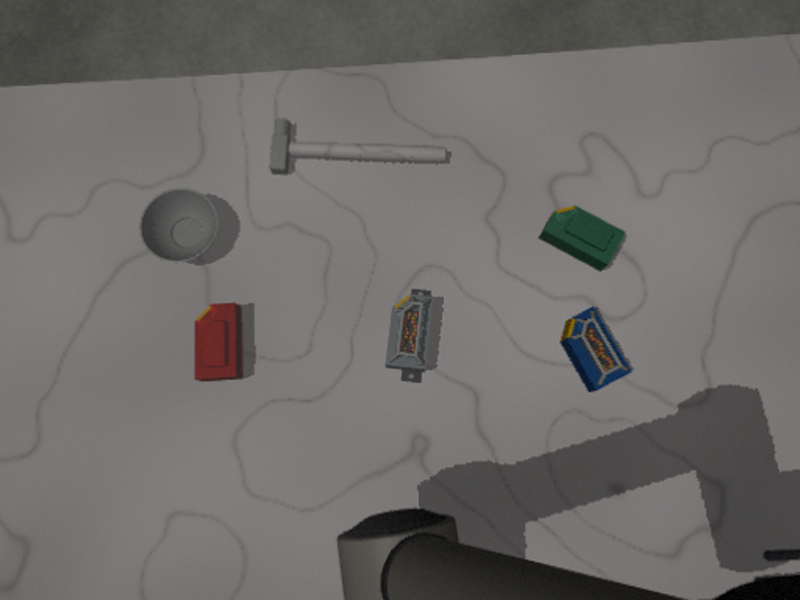

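The side view shows the red lid (380,490), grey tray (435,310), blue tray (485,222) and green lid (385,213), in 800x600 pixels. In the top view the yellow clips of red (205,312), grey (402,300) and blue (570,328) all lie at +x+y. I'll get rough poses next, from both views.

```bash
cat > h.py <<'E'
import numpy as np, cv2
from scipy.optimize import least_squares
from scipy.spatial.transform import Rotation as Ro
from plant import bot
def project(c,X):
    X=np.atleast_2d(X); Y=X@np.array(c['R']).T+np.array(c['t']); s=Y[:,:2]/Y[:,2:]
    s=s*(1+c['k1']*(s**2).sum(1,keepdims=True))
    return s*[c['fx'],c['fy']]+[c['cx'],c['cy']]
# body outline corners (local), ccw from clip: P=(+x,+y side), see order
OUT=np.array([[55,6],[31,30],[-55,30],[-55,-30],[55,-30]],float)   # E: clip end on +x side, N: clip end on +y side, NW, SW, SE
NAMES=dict(E=0,N=1,NW=2,SW=3,SE=4)
def model(name):   # 'E40' -> outline corner at height 40
    k=name.rstrip('0123456789'); return np.r_[OUT[NAMES[k]],float(name[len(k):])]
def fit(obs,x0,zfree=True):   # obs: list of (cam,{name:(u,v)}); x0=[x,y,z,yaw]
    def res(p):
        r=[]; R=Ro.from_euler('z',p[3]).as_matrix()
        for c,d in obs:
            M=np.array([model(n) for n in d])@R.T+[p[0],p[1],p[2] if zfree else 0]
            r.append((project(c,M)-np.array(list(d.values()))).ravel())
        return np.concatenate(r)
    s=least_squares(res,x0,loss='soft_l1'); return s.x,np.abs(res(s.x)).reshape(-1,2).round(1)
def rows(pos,yaw):   # TCP target, tool down with given yaw (tool frame [pi,0,yaw]) -> delta from measured
    o=bot.get_obs(); R0=Ro.from_euler('xyz',o['tcp_rot']); R1=Ro.from_euler('xyz',[np.pi,0,yaw])
    d=R0.inv().apply(np.array(pos)-o['tool_pos']); w=(R0.inv()*R1).as_rotvec()
    print('t',round(o['time'],2),'pos',o['tool_pos'].round(1) if hasattr(o['tool_pos'],'round') else o['tool_pos'],'yaw',round(o['tcp_rot'][2],3),'delta',d.round(1).tolist(),w.round(3).tolist())
def cap(n,fn,crop=None,k=None):
    c=bot.capture(n); im=c['color'][:,:,::-1]
    cv2.imwrite('pics/'+fn,cv2.resize(im,(800,600),interpolation=cv2.INTER_CUBIC))
    return c
def save(c,f): np.save(f,{k:v for k,v in c.items() if k!='color'},allow_pickle=True)
def load(f): return np.load(f,allow_pickle=True).item()
E
python3 - <<'E'
from h import *
s=bot.capture('side');save(s,'side.npy');t=bot.capture('top');save(t,'top.npy')
w=bot.capture('wrist');o=bot.get_obs()
R0=Ro.from_euler('xyz',o['tcp_rot']).as_matrix();R=np.array(w['R']);C=-R.T@w['t']
print('wrist cam in tool',R0.T@(C-o['tool_pos']),'axes',(R@R0).round(2).tolist(),w['fx'],w['k1'])
f=.64
T=lambda d:{k:(u*f-.18,v*f-.18) for k,(u,v) in d.items()}
blue=[(t,T({'NW40':(590,391),'SW40':(633,371),'SE40':(594,307)})),(s,T({'N40':(471,222),'NW40':(518,222),'E0':(452,240),'N0':(472,244),'NW0':(519,241)}))]
red=[(t,T({'N40':(196,321),'E40':(212,304),'SE40':(237,303),'SW40':(237,380),'NW40':(195,381)})),(s,T({'N40':(338,488),'NW40':(440,462) if 0 else (436,503) ,'N0':(340,523),'NW0':(430,541)}))]
red[1]=(s,T({'SE40':(331,444),'SW40':(441,461),'E40':(319,471),'N0':(339,524),'NW0':(430,541)}))
grey=[(t,T({'NW40':(387,371),'SE40':(441,291),'SW40':(429,372)})),(s,T({'N40':(403,306),'NW40':(467,318),'N0':(402,333),'NW0':(467,347)}))]
for n,o,x0 in (('blue',blue,[550,-250,0,.4]),('red',red,[550,250,0,0]),('grey',grey,[550,0,0,0])):
    x,r=fit(o,x0);print(n,x.round(3),r.tolist())
rows([550,-250,300],.3)
E
```

```text
wrist cam in tool [  66.66960947    0.28201319 -132.62629093] axes [[-0.0, 1.0, -0.0], [-0.97, -0.0, -0.25], [-0.25, 0.0, 0.97]] 313.5069947020671 -0.060190988748449484
blue [ 4.42616e+02 -2.89529e+02 -2.10400e+00  3.70000e-01] [[3.0, 0.2], [1.4, 1.3], [0.1, 0.4], [0.1, 1.1], [1.8, 1.2], [0.1, 0.6], [1.6, 0.6], [0.7, 0.0]]
red [ 4.95483e+02  2.66519e+02 -4.82100e+00 -9.00000e-03] [[0.1, 0.3], [0.0, 0.5], [0.5, 0.1], [0.0, 2.1], [0.4, 1.0], [0.1, 0.8], [0.7, 0.5], [0.1, 0.5], [0.1, 0.3], [0.1, 0.1]]
grey [ 4.88061e+02 -2.40080e+01 -2.71500e+00 -1.84000e-01] [[0.8, 3.5], [3.1, 3.9], [0.1, 1.3], [0.6, 0.2], [0.4, 2.3], [1.1, 1.5], [1.1, 0.6]]
t 0.65 pos [ 116.5 -511.9  251.8] yaw 0.224 delta [480.8, -159.1, -48.3] [0.0, 0.0, -0.076]
```

Request:
step_arm(deltas=[[32, -22, 0, 0, 0, 0], [65, -44, 0, 0, 0, 0], [97, -65, 0, 0, 0, 0], [130, -87, 0, 0, 0, 0], [162, -109, 0, 0, 0, 0]])

```text
time: 1.07
tool_pos: [251.2, -368.3, 251.8]
tcp_rot: [3.141, -0.0, 0.223]
contact_force: [1.0, -0.7, -0.6]
grip_width: 92.1
```

Request:
step_arm(deltas=[[32, -22, 0, 0, 0, 0], [65, -44, 0, 0, 0, 0], [97, -65, 0, 0, 0, 0], [130, -87, 0, 0, 0, 0], [162, -109, 0, 0, 0, 0]])

```text
time: 1.48
tool_pos: [385.2, -225.8, 252.0]
tcp_rot: [3.141, -0.0, 0.224]
contact_force: [0.4, -0.8, -0.2]
grip_width: 91.6
```

Request:
step_arm(deltas=[[32, -22, 0, 0, 0, 0], [65, -44, 0, 0, 0, 0], [80, -55, 0, 0, 0, 0], [80, -55, 0, 0, 0, 0], [80, -55, 0, 0, 0, 0]])

```text
time: 1.9
tool_pos: [450.2, -155.3, 251.6]
tcp_rot: [3.141, 0.0, 0.226]
contact_force: [-0.5, -0.7, -0.1]
grip_width: 91.8
```

```bash
python3 - <<'E'
from h import *
w=cap('wrist','w1.png');save(w,'w1.npy');rows([443,-290,200],.37)
for n,x in (('blue',[442.6,-289.5,0,.37]),('grey',[488,-24,0,-.184])):
    R=Ro.from_euler('z',x[3]).as_matrix();M=np.array([model(k+h) for h in('40','0') for k in NAMES])@R.T+x[:3]
    print(n,(project(w,M)/.64).round(0).tolist())
E
```

```text
t 1.95 pos [ 449.6 -156.1  251.6] yaw 0.225 delta [-36.3, 129.0, 51.6] [0.0, 0.001, -0.145]
blue [[561.0, 259.0], [531.0, 296.0], [539.0, 405.0], [616.0, 394.0], [611.0, 252.0], [545.0, 252.0], [518.0, 285.0], [526.0, 384.0], [596.0, 374.0], [590.0, 245.0]]
grey [[244.0, 106.0], [199.0, 126.0], [162.0, 243.0], [240.0, 276.0], [295.0, 128.0], [261.0, 114.0], [220.0, 132.0], [185.0, 237.0], [256.0, 267.0], [306.0, 134.0]]
```

View pics/w1.png

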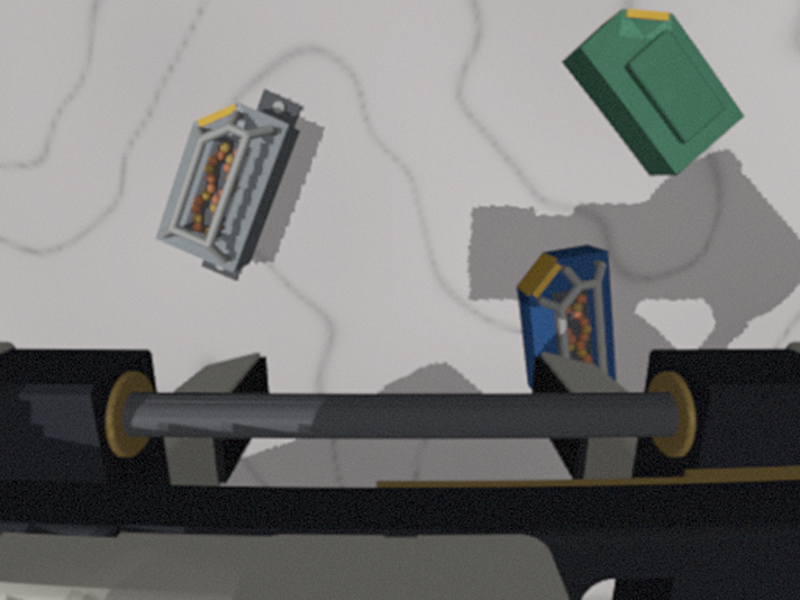

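Wrist view: blue's clip face at (517,288)-(560,258) matches the prediction to about 2 px, so its pose is good to about 2 mm. Grey's clip is at (198,125)-(235,105), a few px off. I'll crop the grey tray with the predicted outline while moving towards blue.

```bash
python3 - <<'E'
from h import *
im=cv2.imread('pics/w1.png')[80:300,140:340]
c=cv2.resize(im,None,fx=2.7,fy=2.7,interpolation=cv2.INTER_CUBIC)
c=cv2.convertScaleAbs(c,alpha=1.2)
for k in range(160,340,40): cv2.putText(c,str(k),(int((k-140)*2.7),10),0,.35,(0,0,255));cv2.line(c,(int((k-140)*2.7),12),(int((k-140)*2.7),20),(0,0,255))
for k in range(100,300,40): cv2.putText(c,str(k),(0,int((k-80)*2.7)),0,.35,(0,0,255))
cv2.imwrite('pics/w1c.png',c)
E
```

```text
(no output)
```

View pics/w1c.png

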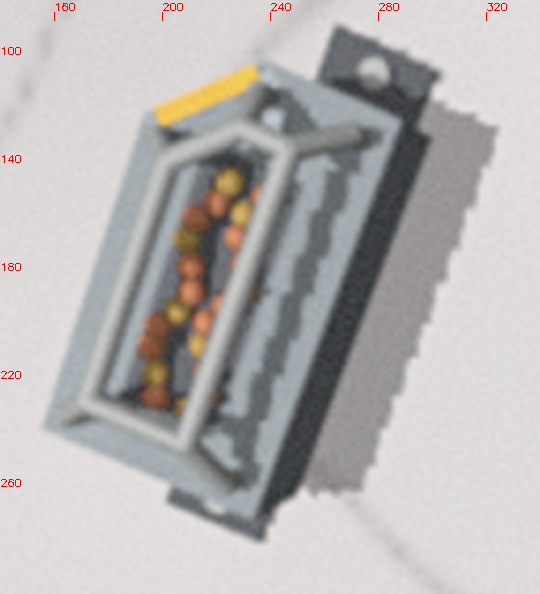

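Request:
step_arm(deltas=[[-9, 33, 13, 0, 0, -0.04], [-18, 66, 26, 0, 0, -0.08], [-27, 98, 39, 0, 0, -0.11], [-36, 128, 51, 0, 0, -0.145], [-36, 128, 51, 0, 0, -0.145]])

```text
time: 2.37
tool_pos: [440.6, -294.3, 198.4]
tcp_rot: [-3.141, 0.003, 0.364]
contact_force: [-1.1, 0.3, -0.1]
grip_width: 92.0
```

The crop shows all five top corners of the grey tray: clip ends (194,122) and (236,104), then (156,237), (236,273) and (288,125).

```bash
python3 - <<'E'
from h import *
w=load('w1.npy');s=load('side.npy');f=.64
T=lambda d:{k:(u*f-.18,v*f-.18) for k,(u,v) in d.items()}
G=T({'N40':(194.4,121.9),'E40':(236.3,103.7),'NW40':(155.9,237.4),'SW40':(236.3,272.6),'SE40':(288.1,125.2),'SE0':(299.3,131.1)})
x,r=fit([(w,G)],[488,-24,0,-.18]);print('wrist only',x.round(3),r.tolist())
x,r=fit([(w,G),(s,T({'N40':(403,306),'NW40':(467,318),'N0':(402,333),'NW0':(467,347)}))],[488,-24,0,-.18]);print(x.round(3),r.tolist())
B=T({'N40':(530,297),'E40':(560,258),'N0':(517,288),'E0':(545,253),'SE40':(608,249)})
x,r=fit([(w,B),(s,T({'N40':(471,222),'NW40':(518,222),'E0':(452,240),'N0':(472,244),'NW0':(519,241)}))],[442,-290,0,.37]);print('blue',x.round(3),r.tolist())
c=cap('wrist','w2.png');save(c,'w2.npy')
R=Ro.from_euler('z',x[3]).as_matrix();im=cv2.imread('pics/w2.png')
for n in [k+h for h in('40','0') for k in NAMES]:
    p=project(c,R@model(n)+x[:3])[0]/f;cv2.circle(im,(int(p[0]),int(p[1])),3,(0,255,0) if n.endswith('40') else (0,0,255),-1)
cv2.imwrite('pics/w2.png',im)
rows([x[0],x[1],25],x[3])
E
```

```text
wrist only [ 4.8933e+02 -1.7783e+01 -4.2660e+00 -1.8800e-01] [[0.4, 0.6], [1.3, 0.5], [0.4, 0.9], [1.4, 0.6], [0.2, 0.3], [0.2, 0.0]]
[ 4.89076e+02 -1.92920e+01 -2.55000e-01 -1.80000e-01] [[0.9, 0.9], [1.0, 0.6], [0.3, 2.2], [0.8, 0.5], [0.0, 0.6], [0.4, 0.2], [0.3, 0.6], [0.2, 2.6], [0.2, 1.1], [1.7, 0.2]]
blue [ 4.43408e+02 -2.90959e+02 -2.92200e+00  4.12000e-01] [[0.3, 0.1], [0.4, 0.7], [0.4, 1.2], [0.9, 0.8], [0.4, 0.7], [0.5, 1.3], [1.6, 1.7], [0.2, 0.2], [1.3, 0.7], [0.9, 0.5]]
t 2.42 pos [ 441.  -292.   199.3] yaw 0.363 delta [2.9, 0.2, 174.3] [-0.002, 0.002, -0.049]
```

View pics/w2.png

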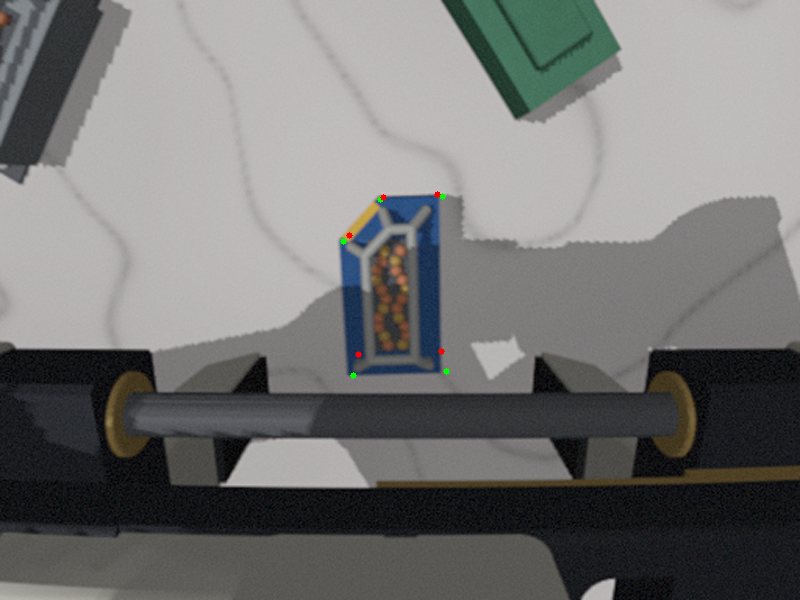

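```bash
python3 - <<'E'
from h import *
w=load('w1.npy');s=load('side.npy');c=load('w2.npy');f=.64
T=lambda d:{k:(u*f-.18,v*f-.18) for k,(u,v) in d.items()}
B=T({'N40':(530,297),'E40':(560,258),'N0':(517,288),'E0':(545,253),'SE40':(608,249)})
x,r=fit([(c,T({'NW40':(348,375),'SW40':(441,373),'SE40':(440,196),'N40':(341,240),'E40':(380,198)})),(w,B),(s,T({'N40':(471,222),'NW40':(518,222),'E0':(452,240),'N0':(472,244),'NW0':(519,241)}))],[442,-290,0,.37]);print('blue',x.round(3),r.tolist())
rows([x[0],x[1],31],x[3])
E
```

```text
blue [ 4.43255e+02 -2.88842e+02 -1.17700e+00  3.88000e-01] [[0.0, 0.3], [0.7, 0.2], [1.0, 0.4], [0.1, 0.2], [0.1, 0.0], [0.6, 0.6], [0.6, 0.3], [0.4, 1.8], [1.1, 1.2], [0.4, 1.1], [0.1, 0.9], [1.6, 1.7], [0.0, 0.6], [1.6, 0.4], [0.8, 0.4]]
t 2.42 pos [ 441.  -292.   199.3] yaw 0.363 delta [3.5, -1.9, 168.3] [-0.002, 0.002, -0.025]
```

Request:
step_arm(deltas=[[1, -1, 36, 0, 0, -0.025], [3, -2, 72, 0, 0, -0.025], [3.5, -2, 108, 0, 0, -0.025], [3.5, -2, 138, 0, 0, -0.025], [3.5, -2, 155, 0, 0, -0.025]])

```text
time: 2.83
tool_pos: [443.9, -284.5, 43.3]
tcp_rot: [-3.138, 0.002, 0.392]
contact_force: [0.0, 0.1, -0.3]
grip_width: 91.8
```

Request:
step_arm(deltas=[[0, 0, 8, 0, 0, 0], [0, 0, 13, 0, 0, 0], [0, 0, 13, 0, 0, 0]])

```text
time: 3.08
tool_pos: [445.6, -285.8, 32.9]
tcp_rot: [3.142, 0.0, 0.393]
contact_force: [-0.8, 1.0, 0.3]
grip_width: 91.8
```

Request:
step_arm(deltas=[[0, 0, 0, 0, 0, 0], [0, 0, 0, 0, 0, 0], [0, 0, 0, 0, 0, 0], [0, 0, 0, 0, 0, 0], [0, 0, 0, 0, 0, 0]], fingers=40)

```text
time: 3.5
tool_pos: [446.0, -285.9, 33.3]
tcp_rot: [3.141, -0.0, 0.394]
contact_force: [0.3, 0.2, 0.8]
grip_width: 62.8
```

Request:
step_arm(deltas=[[0, 0, 0, 0, 0, 0], [0, 0, 0, 0, 0, 0], [0, 0, -5, 0, 0, 0], [0, 0, -10, 0, 0, 0], [0, 0, -20, 0, 0, 0]])

```text
time: 3.92
tool_pos: [445.1, -285.1, 52.3]
tcp_rot: [-3.139, 0.001, 0.394]
contact_force: [-0.2, -0.0, -1.6]
grip_width: 59.8
```

Request:
step_arm(deltas=[[0, 0, -35, 0, 0, 0], [8, -12, -70, 0, 0, 0.05], [25, -37, -95, 0, 0, 0.15], [45, -70, -98, 0, 0, 0.25], [65, -102, -98, 0, 0, 0.35]])

```text
time: 4.33
tool_pos: [467.5, -166.2, 153.6]
tcp_rot: [3.139, -0.005, 0.037]
contact_force: [1.5, -0.5, -3.1]
grip_width: 60.0
```

```bash
python3 - <<'E'
from h import *
rows([492.6,-20,150],-.18)
E
```

```text
t 4.33 pos [ 467.5 -166.2  153.6] yaw 0.037 delta [30.4, -145.2, 3.4] [0.002, -0.005, 0.217]
```

Request:
step_arm(deltas=[[8, -36, 1, 0, 0, 0.06], [16, -72, 2, 0, 0, 0.12], [24, -108, 3, 0, 0, 0.18], [29, -140, 3, 0, 0, 0.21], [29, -140, 3, 0, 0, 0.21]])

```text
time: 4.75
tool_pos: [489.2, -20.4, 148.3]
tcp_rot: [-3.14, 0.0, -0.163]
contact_force: [-0.3, -0.2, -2.0]
grip_width: 59.8
```

```bash
python3 - <<'E'
from h import *
s=cap('side','s3.png');save(s,'s3.npy');t=cap('top','t3.png')
bot.capture('wrist')
a=cv2.imread('pics/s3.png')[180:400,330:560];b=cv2.imread('pics/t3.png')[230:430,330:500]
w=cap('wrist','w3.png');save(w,'w3.npy')
W=cv2.imread('pics/w3.png')
h=300
cv2.imwrite('pics/m3.png',np.vstack([np.hstack([cv2.resize(a,(400,300)),cv2.resize(b,(400,300))]),np.pad(cv2.resize(W,(400,300)),((0,0),(200,200),(0,0)))]))
rows([492.6,-20,110],-.18)
E
```

```text
t 4.95 pos [489.4 -26.  148.1] yaw -0.166 delta [2.1, -6.4, 38.1] [0.0, -0.0, 0.014]
```

View pics/m3.png

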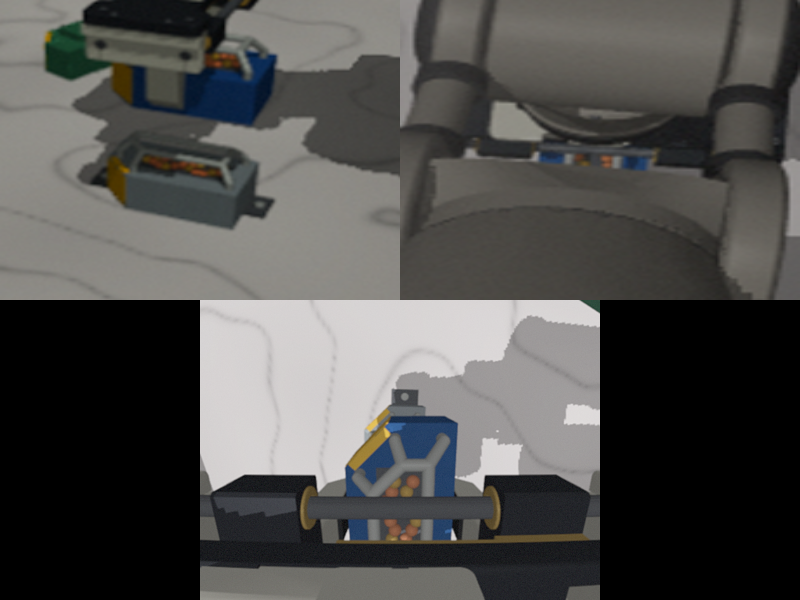

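The clips line up: yellow lies above yellow in both the side and wrist views. Next I'll fit the held tray in the wrist view.

```bash
python3 - <<'E'
from h import *
w=load('w3.npy');f=.64
T=lambda d:{k:(u*f-.18,v*f-.18) for k,(u,v) in d.items()}
x,r=fit([(w,T({'SE40':(514,245),'E40':(381,237),'N40':(296,326)}))],[489,-20,115,-.17]);print(x.round(3),r.tolist())
o=bot.get_obs();print(o['tool_pos'],o['tcp_rot'])
R=Ro.from_euler('z',-o['tcp_rot'][2]);print('tray in tool axes(world-handed)',R.apply(x[:3]-o['tool_pos']))
# grey outline check: project grey visible points at fitted pose
G=np.array([489.1,-19.3,0]);Rg=Ro.from_euler('z',-.18).as_matrix()
for n in('SE40','E40','N40'):print(n,(project(w,Rg@model(n)+G)/f).round().tolist())
E
```

```text
[ 4.86534e+02 -2.46990e+01  1.08296e+02 -1.84000e-01] [[0.1, 0.6], [0.2, 2.8], [0.3, 0.5]]
[489.4437412  -25.98049259 148.08193193] [ 3.14113496e+00 -3.87276077e-04 -1.65973117e-01]
tray in tool axes(world-handed) [ -3.08158016   0.78325718 -39.78632711]
SE40 [[451.0, 214.0]]
E40 [[377.0, 213.0]]
N40 [[328.0, 262.0]]
```

Request:
step_arm(deltas=[[1, -3, 12, 0, 0, 0.014], [2, -6.4, 24, 0, 0, 0.014], [2, -6.4, 36, 0, 0, 0.014], [2, -6.4, 40, 0, 0, 0.014], [2, -6.4, 40, 0, 0, 0.014]])

```text
time: 5.37
tool_pos: [491.8, -20.5, 106.9]
tcp_rot: [3.141, 0.002, -0.182]
contact_force: [0.1, -0.0, -1.3]
grip_width: 59.9
```

```bash
python3 - <<'E'
from h import *
bot.capture('side');rows([492.3,-20,73],-.18)
E
```

```text
t 5.42 pos [492.3 -20.4 107.6] yaw -0.182 delta [-0.0, -0.4, 34.6] [0.0, 0.001, -0.002]
```

Request:
step_arm(deltas=[[0, 0, 5, 0, 0, 0], [0, 0, 10, 0, 0, 0], [0, 0, 15, 0, 0, 0], [0, 0, 18, 0, 0, 0], [0, 0, 18, 0, 0, 0]])

```text
time: 5.83
tool_pos: [492.0, -19.4, 89.0]
tcp_rot: [3.142, 0.001, -0.18]
contact_force: [-0.1, 0.1, -2.2]
grip_width: 59.8
```

Request:
step_arm(deltas=[[0, 0, 4, 0, 0, 0], [0, 0, 8, 0, 0, 0], [0, 0, 12, 0, 0, 0], [0, 0, 12, 0, 0, 0], [0, 0, 12, 0, 0, 0]])

```text
time: 6.25
tool_pos: [492.3, -19.5, 77.4]
tcp_rot: [3.141, 0.001, -0.18]
contact_force: [-0.6, 0.6, -2.3]
grip_width: 59.6
```

Request:
step_arm(deltas=[[0, 0, 2, 0, 0, 0], [0, 0, 4, 0, 0, 0], [0, 0, 4, 0, 0, 0]])

```text
time: 6.5
tool_pos: [492.3, -19.5, 73.4]
tcp_rot: [3.142, 0.0, -0.18]
contact_force: [-0.6, 0.6, -2.0]
grip_width: 59.8
```

Request:
step_arm(deltas=[[0, 0, 1, 0, 0, 0], [0, 0, 2, 0, 0, 0], [0, 0, 2, 0, 0, 0]])

```text
time: 6.75
tool_pos: [492.5, -19.5, 73.2]
tcp_rot: [3.141, -0.001, -0.18]
contact_force: [-5.9, 1.3, 13.1]
grip_width: 59.8
```

Contact came at z 73.2, against 73 predicted for fully home. I'll release and rise.

Request:
step_arm(deltas=[[0, 0, -1, 0, 0, 0], [0, 0, -1, 0, 0, 0], [0, 0, -1, 0, 0, 0], [0, 0, -1, 0, 0, 0], [0, 0, -1, 0, 0, 0]], fingers=90)

```text
time: 7.17
tool_pos: [492.5, -19.5, 72.6]
tcp_rot: [3.141, 0.0, -0.18]
contact_force: [-0.7, -0.0, 0.3]
grip_width: 87.7
```

Request:
step_arm(deltas=[[0, 0, -15, 0, 0, 0], [0, 0, -40, 0, 0, 0], [0, 0, -75, 0, 0, 0], [0, 0, -110, 0, 0, 0], [0, 0, -130, 0, 0, 0]])

```text
time: 7.58
tool_pos: [493.5, -19.6, 206.1]
tcp_rot: [3.141, -0.004, -0.18]
contact_force: [1.7, -0.1, 0.6]
grip_width: 90.2
```

```bash
python3 - <<'E'
from h import *
rows([495,200,220],0)
E
```

```text
t 7.58 pos [493.5 -19.6 206.1] yaw -0.18 delta [-37.9, -216.4, -14.1] [0.0, -0.004, -0.18]
```

Request:
step_arm(deltas=[[-7, -38, 0, 0, 0, -0.04], [-14, -76, 0, 0, 0, -0.08], [-21, -114, 0, 0, 0, -0.12], [-28, -152, 0, 0, 0, -0.16], [-34, -190, 0, 0, 0, -0.18]])

```text
time: 8.0
tool_pos: [492.6, 175.2, 202.7]
tcp_rot: [3.141, 0.0, 0.001]
contact_force: [0.5, -0.1, -0.8]
grip_width: 89.8
```

Request:
step_arm(deltas=[[0, -30, 0, 0, 0, 0], [0, -60, 0, 0, 0, 0], [0, -80, 0, 0, 0, 0], [0, -80, 0, 0, 0, 0], [0, -80, 0, 0, 0, 0]])

```text
time: 8.42
tool_pos: [492.7, 254.2, 202.2]
tcp_rot: [3.141, 0.001, 0.002]
contact_force: [-0.3, -0.7, -0.0]
grip_width: 90.0
```

```bash
python3 - <<'E'
from h import *
c=bot.capture('wrist');c=cap('wrist','w4.png');save(c,'w4.npy')
x=[495.5,266.5,0,-.009]
R=Ro.from_euler('z',x[3]).as_matrix();im=cv2.imread('pics/w4.png')
for n in [k+h for h in('40','0') for k in NAMES]:
    p=project(c,R@model(n)+x[:3])[0]/.64;cv2.circle(im,(int(p[0]),int(p[1])),2,(0,255,0) if n.endswith('40') else (255,0,0),-1);print(n,p.round())
cv2.imwrite('pics/w4.png',im)
rows([495.5,266.5,31],-.009)
E
```

```text
E40 [368. 201.]
N40 [328. 241.]
NW40 [332. 375.]
SW40 [425. 376.]
SE40 [429. 202.]
E0 [372. 199.]
N0 [336. 235.]
NW0 [339. 355.]
SW0 [422. 355.]
SE0 [425. 200.]
t 8.52 pos [493.  252.8 202.4] yaw -0.0 delta [2.6, -13.9, 171.4] [0.001, 0.001, 0.009]
```

View pics/w4.png

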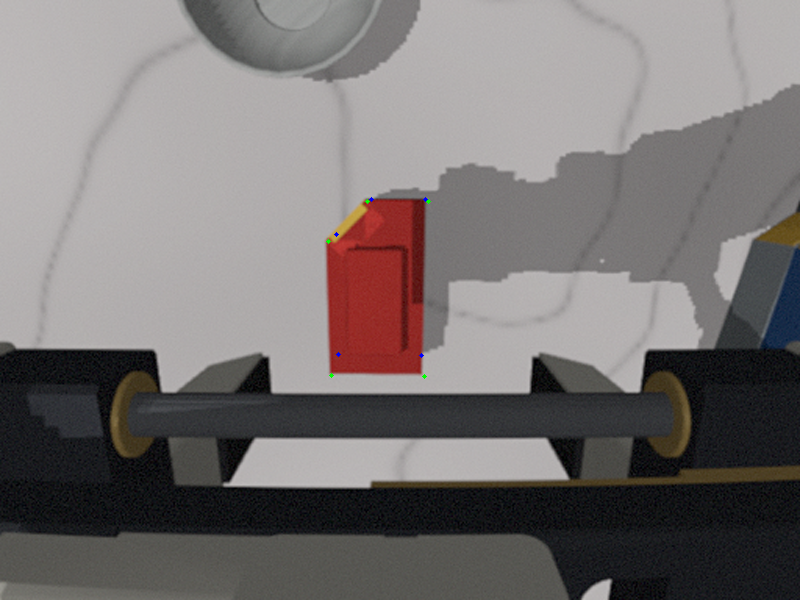

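Red's predicted outline matches within about 2 px, so I'll grasp it.

Request:
step_arm(deltas=[[1, -5, 36, 0, 0, 0.009], [2, -10, 72, 0, 0, 0.009], [3, -13, 108, 0, 0, 0.009], [3, -13, 138, 0, 0, 0.009], [3, -13, 155, 0, 0, 0.009]])

```text
time: 8.93
tool_pos: [494.6, 264.5, 44.3]
tcp_rot: [3.14, 0.005, -0.011]
contact_force: [0.1, -0.2, -0.1]
grip_width: 89.8
```

Request:
step_arm(deltas=[[0, 0, 8, 0, 0, 0], [0, 0, 14, 0, 0, 0], [0, 0, 14, 0, 0, 0]])

```text
time: 9.18
tool_pos: [496.3, 265.7, 33.4]
tcp_rot: [3.141, 0.0, -0.01]
contact_force: [-0.3, 0.8, -0.7]
grip_width: 90.1
```

Request:
step_arm(deltas=[[0, 0, 0, 0, 0, 0], [0, 0, 0, 0, 0, 0], [0, 0, 0, 0, 0, 0], [0, 0, 0, 0, 0, 0], [0, 0, 0, 0, 0, 0]], fingers=40)

```text
time: 9.6
tool_pos: [496.5, 266.9, 34.4]
tcp_rot: [-3.141, -0.001, -0.009]
contact_force: [-1.6, 3.0, 2.3]
grip_width: 61.2
```

Request:
step_arm(deltas=[[0, 0, 0, 0, 0, 0], [0, 0, 0, 0, 0, 0], [0, 0, -5, 0, 0, 0], [0, 0, -15, 0, 0, 0], [0, 0, -40, 0, 0, 0]])

```text
time: 10.02
tool_pos: [493.8, 265.5, 71.4]
tcp_rot: [3.139, 0.007, -0.009]
contact_force: [-0.5, -1.1, -2.8]
grip_width: 59.8
```

```bash
python3 - <<'E'
from h import *
rows([492,-18,185],-.18)
E
```

```text
t 10.02 pos [493.8 265.5  71.4] yaw -0.009 delta [0.0, 283.8, -112.7] [0.004, 0.007, 0.171]
```

Request:
step_arm(deltas=[[0, 0, -36, 0, 0, 0], [0, 0, -72, 0, 0, 0], [0, 10, -105, 0, 0, 0], [0, 40, -112, 0, 0, 0.04], [0, 78, -112, 0, 0, 0.08]])

```text
time: 10.43
tool_pos: [496.5, 189.5, 189.4]
tcp_rot: [-3.139, -0.007, -0.087]
contact_force: [0.6, -1.2, -3.2]
grip_width: 59.8
```

Request:
step_arm(deltas=[[0, 38, 0, 0, 0, 0.04], [0, 76, 0, 0, 0, 0.08], [0, 112, 0, 0, 0, 0.09], [-8, 140, 0, 0, 0, 0.09], [-8, 140, 0, 0, 0, 0.09]])

```text
time: 10.85
tool_pos: [473.0, 45.6, 185.9]
tcp_rot: [3.139, 0.002, -0.183]
contact_force: [-0.5, 0.9, -3.8]
grip_width: 59.8
```

```bash
python3 - <<'E'
from h import *
bot.capture('side');rows([489,-19.5,185],-.18)
s=cap('side','s5.png')
save(s,'s5.npy')
im=cv2.imread('pics/s5.png')[150:420,300:620]
cv2.imwrite('pics/s5c.png',cv2.resize(im,None,fx=2,fy=2,interpolation=cv2.INTER_CUBIC))
# predicted blue seated outline (800 px)
R=Ro.from_euler('z',-.18).as_matrix()
for n in('N40','NW40','N0','NW0'):print(n,((project(s,R@model(n)+[489.1,-19.3,40])[0]/.64-[300,150])*2).round())
E
```

```text
t 10.9 pos [473.9  47.5 186. ] yaw -0.183 delta [27.1, 63.2, 1.0] [0.001, 0.001, -0.003]
N40 [205. 261.]
NW40 [337. 290.]
N0 [204. 313.]
NW0 [333. 343.]
```

View pics/s5c.png

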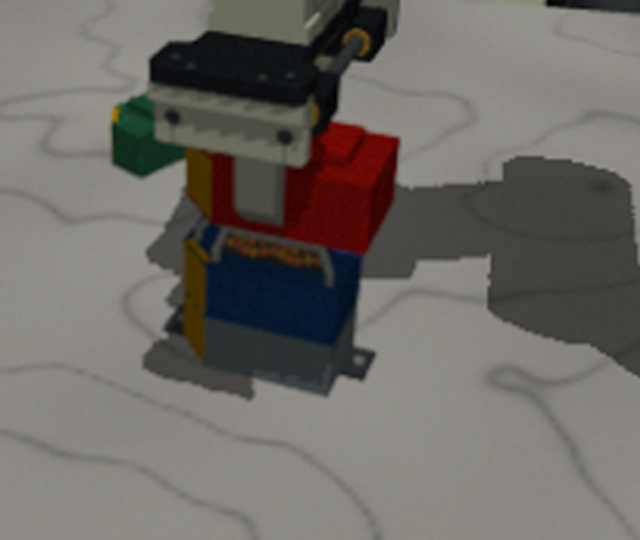

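The blue tray is seated: its lower edge at (204,318)-(333,345) matches the prediction of (204,313)-(333,343), and the clips line up. Bringing red over the stack.

Request:
step_arm(deltas=[[11, 25, 0, 0, 0, -0.003], [22, 50, 0, 0, 0, -0.003], [27.5, 62.5, 0, 0, 0, -0.003], [27.5, 62.5, 20, 0, 0, -0.003], [27.5, 62.5, 40, 0, 0, -0.003]])

```text
time: 11.37
tool_pos: [492.3, -16.5, 146.3]
tcp_rot: [-3.142, -0.003, -0.176]
contact_force: [0.1, 0.7, -3.5]
grip_width: 59.7
```

```bash
python3 - <<'E'
from h import *
bot.capture('side');rows([489.5,-19,114],-.18)
w=cap('wrist','w6.png');save(w,'w6.npy')
im=cv2.imread('pics/w6.png')
for z,x0,col in((40,489.2,(0,255,0)),(bot.get_obs()['tool_pos'][2]-34,bot.get_obs()['tool_pos'][0]-.5,(255,255,0))):
    R=Ro.from_euler('z',-.18).as_matrix()
    for n in('E40','N40','SE40'):
        p=project(w,R@model(n)+[x0,-19,z])[0]/.64;cv2.circle(im,(int(p[0]),int(p[1])),2,col,-1)
cv2.imwrite('pics/w6c.png',im[:400,200:640])
E
```

```text
t 11.42 pos [489.5 -15.7 141.9] yaw -0.176 delta [0.8, 3.3, 27.9] [-0.0, 0.005, 0.004]
```

View pics/w6c.png

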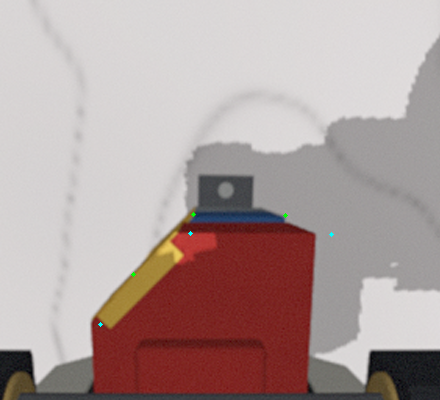

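Red sits about 3 mm off in y, consistent with the measured TCP. I'll correct that and descend.

Request:
step_arm(deltas=[[1, 2, 0, 0, 0, 0.004], [1, 3, 5, 0, 0, 0.004], [1, 3, 10, 0, 0, 0.004], [1, 3, 14, 0, 0, 0.004], [1, 3, 14, 0, 0, 0.004]])

```text
time: 11.88
tool_pos: [491.0, -19.5, 131.2]
tcp_rot: [3.142, 0.001, -0.18]
contact_force: [0.5, -0.5, -3.5]
grip_width: 60.1
```

Request:
step_arm(deltas=[[0, 0, 4, 0, 0, 0], [0, 0, 7, 0, 0, 0], [0, 0, 10, 0, 0, 0], [0, 0, 10, 0, 0, 0]])

```text
time: 12.22
tool_pos: [491.0, -19.7, 121.1]
tcp_rot: [3.142, 0.001, -0.18]
contact_force: [-0.2, -0.1, -3.2]
grip_width: 59.6
```

Request:
step_arm(deltas=[[0, 0, 1.5, 0, 0, 0], [0, 0, 3, 0, 0, 0], [0, 0, 3, 0, 0, 0]])

```text
time: 12.47
tool_pos: [491.2, -19.7, 118.5]
tcp_rot: [3.142, 0.0, -0.18]
contact_force: [-0.1, -0.1, -3.4]
grip_width: 59.6
```

Request:
step_arm(deltas=[[0, 0, 1.5, 0, 0, 0], [0, 0, 3, 0, 0, 0], [0, 0, 3, 0, 0, 0]])

```text
time: 12.72
tool_pos: [491.2, -19.7, 115.4]
tcp_rot: [3.142, 0.0, -0.18]
contact_force: [0.4, -0.6, -3.1]
grip_width: 59.5
```

Request:
step_arm(deltas=[[0, 0, 1, 0, 0, 0], [0, 0, 2, 0, 0, 0], [0, 0, 2, 0, 0, 0]])

```text
time: 12.97
tool_pos: [491.4, -19.7, 114.4]
tcp_rot: [3.142, -0.001, -0.18]
contact_force: [-2.2, 0.8, 4.3]
grip_width: 59.5
```

Contact at 114.4, with home at about 114. I'll release and retreat.

Request:
step_arm(deltas=[[0, 0, -0.5, 0, 0, 0], [0, 0, -0.5, 0, 0, 0], [0, 0, -0.5, 0, 0, 0], [0, 0, -0.5, 0, 0, 0], [0, 0, -0.5, 0, 0, 0]], fingers=90)

```text
time: 13.38
tool_pos: [491.4, -19.7, 114.2]
tcp_rot: [3.141, -0.0, -0.18]
contact_force: [-0.6, 0.3, 0.4]
grip_width: 87.8
```

Request:
step_arm(deltas=[[0, 0, -15, 0, 0, 0], [0, 0, -40, 0, 0, 0], [0, 0, -75, 0, 0, 0], [0, 0, -110, 0, 0, 0], [0, 0, -120, 0, 0, 0]])

```text
time: 13.8
tool_pos: [493.3, -20.1, 239.2]
tcp_rot: [3.141, -0.008, -0.18]
contact_force: [1.0, -0.2, 0.2]
grip_width: 89.8
```

Request:
step_arm(deltas=[[0, 35, 0, 0, 0, 0], [0, 70, 0, 0, 0, 0], [0, 105, 0, 0, 0, 0], [0, 130, 0, 0, 0, 0], [0, 140, 0, 0, 0, 0]])

```text
time: 14.22
tool_pos: [465.6, -160.4, 234.2]
tcp_rot: [3.141, -0.0, -0.183]
contact_force: [0.3, -0.9, -0.6]
grip_width: 90.0
```

```bash
python3 - <<'E'
from h import *
o=bot.get_obs();print(o['time'],o['tool_pos'],o['contact_force'])
s=cap('side','s7.png');t=cap('top','t7.png')
a=cv2.imread('pics/s7.png');b=cv2.imread('pics/t7.png')
R=Ro.from_euler('z',-.18).as_matrix()
for im,c in((a,s),(b,t)):
  for n in('N0','NW0','N40','NW40','E40','SE40','SW40'):
    p=project(c,R@model(n)+[489.1,-19.3,80])[0]/.64;cv2.circle(im,(int(p[0]),int(p[1])),1,(0,255,0),-1)
A=cv2.resize(a[170:400,330:560],(500,500),interpolation=cv2.INTER_CUBIC);B=cv2.resize(b[200:450,340:490],(300,500),interpolation=cv2.INTER_CUBIC)
cv2.imwrite('pics/m7.png',np.hstack([A,B]))
E
```

```text
14.2167 [ 465.64994358 -160.37613617  234.2005583 ] [ 0.32357896 -0.8886415  -0.55816547]
```

View pics/m7.png

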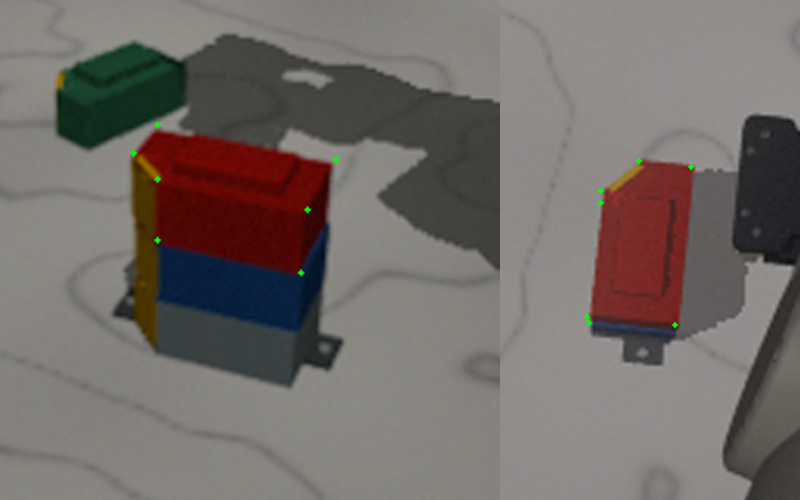

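The stack is flush. Red, blue and grey show equal-height bands, the clips are in one line, red's edges lie within about 3 mm of the predicted home outline, and the green lid lies apart from the stack.

```bash
python3 -c "
from plant import bot
print(bot.close_job())"
```

```text
the job is handed in; nothing more can be done
None
```

The blue tray is on the grey tray and the red lid is on the blue one, with all three yellow clipped corners in one line. I let go of the stack, moved the arm clear and handed the job in at about 14.3 s.

- **Blue tray:** it met the grey tray at TCP z 73.2 mm, against 73 mm predicted for fully home. The side picture showed its lower edge within about 3 mm of the predicted place.
- **Red lid:** it touched down at 114.4 mm, against about 114 mm predicted. The last side and top pictures show no gaps between the bodies, and red's edges lie within about 3 mm of the predicted outline.
- **Forces:** the highest wrist force reading was about 15 N, as blue seated. I saw only the readings at the end of each move.
- **Green lid, hammer and bowl:** I did not touch them. The last picture shows the green lid standing apart from the stack; I did not look at the hammer or bowl again.

No check failed. The pose fits disagreed by a few millimetres: heights came out 0 to 5 mm low, and the first rough fit of the grey tray was about 5 mm off in y until the wrist view corrected it.

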